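# Set the check-out tags of the ring-gauge stands

### The arm

A 6-joint arm with a two-finger parallel gripper is mounted at the origin on a cart in front of the work surface, level with it; the furniture and walls round the work are solid. World frame = base frame: x ahead of the robot, y to its left, z up, the work surface at z = 0. Lengths are in mm, angles in rad, forces in N, time in s.
With the tool pointing down it reaches from about 350 to 775 mm from the base axis. Payload 7.3 kg.
Tool frame: the origin (TCP) lies midway between the tips of the shut fingers; the grasp point (between the pads) lies 19 mm behind it; z points along the fingers, x is the direction in which the jaws open and shut, and the axes are right-handed (so a half turn about z gives the same grasp; the last joint's range is limited). The gripper opens to 92 mm and grips with 3 to 60 N. Pads are 19 mm wide; open, the fingers measure 130 mm over their backs; the gripper's body (75 mm by 190 mm) begins 47 mm behind the grasp point.
Start: joints at [1.096, 0.342, 1.524, -0, 1.275, -0.146], TCP at [169.512, 496.901, 226.741] pointing down, gripper open.
Joint ranges: [-2.53, 2.53], [-0.77, 2.02], [0.04, 2.7], [-1, 4.14], [0.28, 2.66], [-3.11, 3.11]. Speed limits (rad/s): [2.57, 2.57, 3.14, 3.14, 3.14, 3.14].

### API

Orientations are given as [roll, pitch, yaw] about the fixed x, y, z axes, in that order (R = Rz(yaw) Ry(pitch) Rx(roll)).
In Python, from plant import bot gives the robot as it stands.
- The arm moves only by the shell command python3 -m pendant 'ROWS' [OPENING]. ROWS is JSON, a list of rows, each an object with "linear": the shift along the world's x, y, z in mm, a list of three; "twist": the turn about the world's z in degrees. In form: [{"linear": [x, y, z], "twist": twist}, ...]. A call has 1 to 20 rows; each row is the pose to reach, as a shift and turn from the pose commanded when the call began; what a row does not reach only later rows make up. A row lasts 1/8 s, in which the tool goes at most 62.5 mm and 10.7 degrees, less where a joint would pass 70% of its speed; a pose out of reach is approached as far as the arm can. A call with a gripper value outside its range is refused whole. OPENING is the closure in counts, from 0 (fully open) to 255 (shut), set as the call begins (- or left out, the last holds). The fingers move at their own pace and stop on an object; the grip force is fixed at half the most. Time passes only in rows, so rows that repeat a pose let the fingers close. It gives the time, the measured TCP pose, the force and the opening at its end, in the units of the state.
- bot.get_obs(): the state, without advancing time (a new reading comes with each control period).
- bot.capture(name): name is "side" or "top"; returns a dict with "frame" (400x640x3 uint8, blue, green, red), "z_map" (400x640 float32, mm along the optical axis (not along the pixel's ray), 0 where there is no reading), "fx", "fy", "cx", "cy" (pixels), "rvec" (rotation vector, rad) and "tvec" (3), from world to camera coordinates, as OpenCV has them. Camera axes: x right, y down, z forward; pixel columns grow to the right and rows downward; lengths in mm; the calibration is good to about 2 mm. A picture is of the moment at which its call begins.
- bot.close_job(): hands the job in, once; it reports no verdict.
The state is a dict: "time": time; "joint_positions": joint angles; "dq": joint speeds; "tau": joint torques, N m; "tool_pos": TCP position; "tcp_rot": TCP orientation; "contact_force": force on the tool from outside, world axes, zero at the start; "moment": the same for the moment, N m; "grip_width": finger opening in mm.
Only numpy, scipy, OpenCV 4.12 (cv2) and the standard library are available. Lean on these libraries where they do the work, as an engineer would, in place of code of your own. Each camera call takes 0.05 s, during which the arm holds its last target. There are 200 camera calls.

### The job

Each ring-gauge stand has a hinged tag that must show its raised ring when the gauge is in the nest and its raised cross when the nest is empty, but two of the three tags are wrong: one gauge has gone out and another has come back. Nudge each wrong tag over its pivot with the fingertips until it lies fully down on its other side. Do it gently without pinching the tags, leave the tag that is already right as it is, do not lift or shift the ring gauges, and do not disturb the setting master or the plug gauge standing by.

Things in the scene. Friction and masses are not known exactly. Their poses are not given: they have to be found in the camera images.
- stand_empty: Ring-gauge stand with an EMPTY nest (gauge gone out) whose tag still shows the ring: wrong. Fixed grey plate 150 (x) x 68 (y) x 12 mm, origin under its centre, on the bench. +x points away from the robot, +y left, within 0.25 rad. Nest: 47 mm recess at x +36. Tag: between aluminium cheeks (x -65.5 and -10.5, 6 thick, 18 wide, top z 55), axle along x at x -38, y 0, z 46
- stand_returned: A stand just like stand_empty, but its ring gauge is back IN the nest while its tag still shows the cross: wrong. All three stands swap places from run to run, side by side, centres 210 mm or more apart
- stand_right: A stand just like stand_empty, but its ring gauge is in the nest and its tag shows the ring: right already, to be left alone. Under each tag stand four thin rest posts at x -53 and -23, y +-26 mm
- tag_empty (a joint): Hinge angle (rad) of the tag of stand_empty, starts near 0, must become about 3.14. 0: lies level to the stand's +y (left) with the raised ring up; 1.57: on end, pointing up; 3.14: lies level to -y (right) with the raised cross up. About 40 g, free and lightly damped: once past upright it falls over by its own weight
- tag_empty_pivot (a point): Middle of that tag's axle (46 mm above the bench), fixed on the stand, axes as the stand's. The tag: polished aluminium plate (slips easily over the fingers) 46 mm along the axle, 2.5 thick, reaching 53.5 mm from it, free edge rolled to a 7 mm bar; lying down, its outer 19 mm overhang the stand's side, 42 mm clear of the bench, so a tilted fingertip fits under
- tag_empty_edge (a point): Middle of that tag's rolled free edge, 50 mm from the axle; moves with the tag
- tag_returned (a joint): Hinge angle (rad) of the tag of stand_returned, starts near 3.14, must become 0. 0: lies level to the stand's +y (left) with the raised ring up; 1.57: on end, pointing up; 3.14: lies level to -y (right) with the raised cross up. About 40 g, free and lightly damped: once past upright it falls over by its own weight
- tag_returned_pivot (a point): Middle of that tag's axle (46 mm above the bench), fixed on the stand, axes as the stand's. Tag as at stand_empty
- tag_returned_edge (a point): Middle of that tag's rolled free edge, 50 mm from the axle; moves with the tag
- tag_right (a joint): Hinge angle (rad) of the tag of stand_right, starts and stays at 0. 0: lies level to the stand's +y (left) with the raised ring up; 1.57: on end, pointing up; 3.14: lies level to -y (right) with the raised cross up. About 40 g, free and lightly damped: once past upright it falls over by its own weight
- tag_right_pivot (a point): Middle of that tag's axle (46 mm above the bench), fixed on the stand, axes as the stand's. Tag as at stand_empty
- tag_right_edge (a point): Middle of that tag's rolled free edge, 50 mm from the axle; moves with the tag
- gauge_returned_mid (a point): Centre of the loose steel ring gauge (46 mm outside, 14 mm high) in the nest of stand_returned; stands 8 mm proud of the plate; not to be moved
- gauge_right_mid (a point): Centre of the loose steel ring gauge (46 mm outside, 14 mm high) in the nest of stand_right; stands 8 mm proud of the plate; not to be moved
- setting_master: Loose stepped steel setting master, 30 mm wide, 43 mm high, standing upright behind the stands; origin at the centre of its underside; bystander
- plug_gauge: Loose plug gauge with six-sided handle, 98 x 18 x 16 mm, lying behind the stands; origin at the centre of its underside; bystander

How it is judged:
By the outcome, as a careful person would: the job done as asked, in the order asked, and still so for the second after the job is handed in, with the robot touching nothing.
It also fails if it takes over 46 s, if anything falls off the work surface, if the arm or the gripper's body presses on something with over 40 N, if the wrist force passes 120 N, or if a joint passes its speed limit or range.

## Working session

There is one attempt and no reset: what is moved stays moved. The work goes in short steps, Python scripts to look and compute and a shell command to move; the robot and the scene stay as the last step left them, time stands still between calls to the robot, and variables do not carry over. Pictures are saved under pics/ and viewed, about 8 in all and at most 12, crops included, and the job is handed in when it is done.

```bash
mkdir -p pics; cat > h.py <<'E'
import numpy as np,cv2
from plant import bot
def grab(n):
    c=bot.capture(n);np.savez(f'/tmp/{n}.npz',**c);return c
def pts(c):
    z=c['z_map'];v,u=np.indices(z.shape)
    P=np.stack([(u-c['cx'])/c['fx']*z,(v-c['cy'])/c['fy']*z,z],-1)
    R=cv2.Rodrigues(np.array(c['rvec'],float))[0]
    W=(P-np.array(c['tvec']).ravel())@R
    W[z==0]=np.nan
    return W
E
python3 - <<'E'
from h import *
print(bot.get_obs())
for n in('top','side'):
    c=grab(n);cv2.imwrite(f'pics/{n}0.png',c['frame'])
    R=cv2.Rodrigues(np.array(c['rvec'],float))[0];print(n,-R.T@np.array(c['tvec']).ravel(),R[2],c['fx'])
E
```

```text
{'time': 0.0, 'joint_positions': array([ 1.09600705e+00,  3.42712082e-01,  1.52504447e+00,  1.42740234e-05,
        1.27540814e+00, -1.46015569e-01]), 'dq': array([-0.0007033 , -0.0018267 ,  0.00011916,  0.0012324 , -0.00139977,
       -0.00094941]), 'tau': array([ 1.36803224e-03, -4.31254506e+01, -2.44218206e+01,  7.18939933e-02,
        5.60230238e-02, -1.35536793e-04]), 'tool_pos': array([169.30054293, 496.50634716, 226.04091488]), 'tcp_rot': array([-3.14135042e+00,  1.55332632e-03,  1.24201864e+00]), 'contact_force': array([ 0.0392661 , -0.50682995, -0.20928757]), 'moment': array([-0.00436474, -0.03927375, -0.00707314]), 'grip_width': 92.14412310653573}
top [ 389.07921967  124.85051383 1168.17194783] [ 0.11414397  0.0112731  -0.99340026] 447.0924255299497
side [ 289.96964853 1061.6533461   879.48153522] [ 0.19667488 -0.73903837 -0.64431458] 516.6243217004783
```

View pics/top0.png

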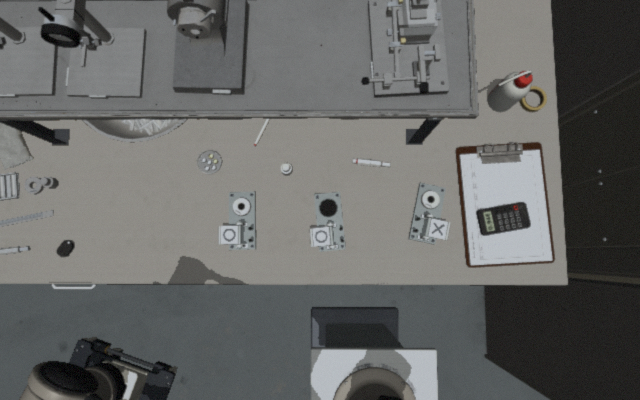

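View pics/side0.png

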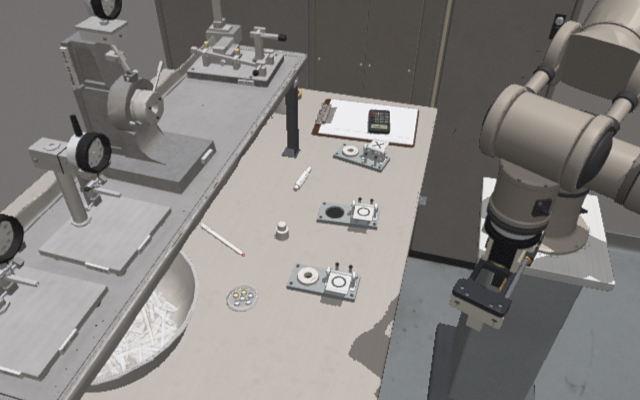

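The top view shows the correct stand at left (240,220), the empty one in the middle (328,222, nest dark at 328,207) and the returned one at right (430,213, cross tag at 437,229). The side view agrees. Next I'll measure them with depth.

```bash
python3 - <<'E'
from h import *
c=dict(np.load('/tmp/top.npz'));W=pts(c)
for n,(u0,u1,v0,v1) in dict(right=(212,268,185,255),empty=(300,356,185,255),ret=(402,456,175,250)).items():
    w=W[v0:v1,u0:u1].reshape(-1,3)
    pl=w[(w[:,2]>7)&(w[:,2]<17)]; tg=w[(w[:,2]>40)&(w[:,2]<53)]
    al=w[w[:,2]>7]
    print(n,len(pl),len(tg),'all rect',cv2.minAreaRect(pl[:,:2].astype(np.float32)))
    print('  tag rect',cv2.minAreaRect(tg[:,:2].astype(np.float32)),np.median(tg[:,2]), 'tagmed',np.median(tg,0))
    hi=w[w[:,2]>51.5];print('  cheek',len(hi),hi.mean(0),hi.max(0))
for v in(60,100,116,125):print(v,W[v,330])
print(W[165:172,285],W[162,370])
im=c['frame'][170:260,205:465];cv2.imwrite('pics/crop.png',cv2.resize(im,None,fx=3,fy=3,interpolation=cv2.INTER_CUBIC))
E
```

```text
right 972 463 all rect ((474.83441162109375, 338.6485900878906), (150.57351684570312, 73.42396545410156), 2.107985258102417)
  tag rect ((437.1558837890625, 347.0914306640625), (64.964599609375, 81.33699035644531), 1.6008830070495605) 47.989626986351894 tagmed [435.18223927 356.11877034  47.98962699]
  cheek 46 [436.72142704 340.57325799  53.30958935] [469.88960319 385.17637733  58.16030118]
empty 1006 452 all rect ((473.8688659667969, 95.007568359375), (150.0389404296875, 96.24223327636719), 5.365097999572754)
  tag rect ((435.5809326171875, 116.7808837890625), (64.99707794189453, 82.68722534179688), 0.3461214005947113) 48.30438362452348 tagmed [431.71650142 126.7937367   48.30438362]
  cheek 61 [437.04070667 113.36507346  53.73037788] [465.31180759 157.96695962  58.64308236]
ret 970 461 all rect ((502.40313720703125, -138.35606384277344), (94.86031341552734, 183.700927734375), 74.01502990722656)
  tag rect ((454.6559143066406, -147.83551025390625), (83.1320571899414, 65.04776000976562), 77.54405212402344) 48.64426592496001 tagmed [ 453.28460759 -156.56086693   48.64426592]
  cheek 93 [ 454.32503334 -149.74487995   53.27871877] [ 488.23436217 -122.88063253   59.80499277]
60 [789.65632217 111.31939872 277.17932124]
100 [704.66056735 111.31216733 274.11798846]
116 [669.84538299 111.36485497 276.5784188 ]
125 [731.70120835 107.21264431   1.31225942]
[[614.68034844 223.19708556  41.48961198]
 [611.67646069 222.99228865  43.50686204]
 [610.02072806 223.38408765  38.68671544]
 [607.02419693 223.18016694  40.69462158]
 [603.50322447 222.73211413  45.50398373]
 [601.12852176 222.80294634  44.36315797]
 [600.72093669 223.79521471  32.64710404]] [627.8908311    2.76107223  15.74605411]
```

View pics/crop.png

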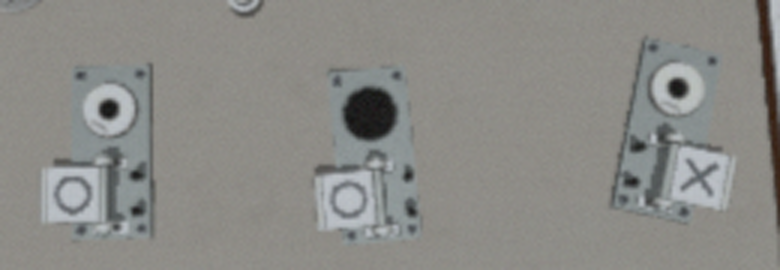

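```bash
cat > m.py <<'E'
from h import *
def meas(c):
  W=pts(c);out={}
  for n,(u0,u1,v0,v1,s) in dict(empty=(300,356,185,255,1),ret=(402,456,175,250,-1)).items():
    w=W[v0:v1,u0:u1]
    pl=(w[...,2]>7)&(w[...,2]<17); tg=(w[...,2]>40)&(w[...,2]<52)
    def edge(mask,side):  # extreme y per image row
        P=[]
        for r in range(mask.shape[0]):
            q=w[r][mask[r]]
            if len(q)>3: P.append(q[np.argmax(side*q[:,1]),:2])
        P=np.array(P,np.float32)
        for _ in range(3):
            vx,vy,x0,y0=cv2.fitLine(P,cv2.DIST_HUBER,0,.01,.01).ravel()
            d=(P[:,1]-y0)*vx-(P[:,0]-x0)*vy; P=P[abs(d)<4]
        return np.arctan(vy/vx),(x0,y0),len(P),(P[:,0].min(),P[:,0].max())
    print(n,'plate far edge',edge(pl,-s))
    T=w[tg]; 
    print('  tag edge',edge(tg,s))
E
python3 - <<'E'
from m import *
c=dict(np.load('/tmp/top.npz'));meas(c)
W=pts(c)
# nest centres by ray on plane
R=cv2.Rodrigues(c['rvec'])[0];o=-R.T@c['tvec'].ravel()
def ray(u,v,z):
    d=R.T@np.array([(u-c['cx'])/c['fx'],(v-c['cy'])/c['fy'],1]);return (o+d*(z-o[2])/d[2]).round(1)
f=lambda a,b,z:ray(205+a/3-.33,170+b/3-.33,z)
print('nestE',f(370,112,12),'gaugeR',f(677,88,20))
for n,q in dict(E=[(315,178),(322,231),(381,226),(370,166)],R=[(735,156),(724,209),(668,200),(679,143)]).items():
    print(n,[f(a,b,48) for a,b in q])
print('cheeksE',f(376,160,55),f(382,231,55),'cheeksR',f(666,133,55),f(650,204,55))
E
```

```text
empty plate far edge (np.float32(0.10053225), (np.float32(474.5194), np.float32(76.27685)), 57, (np.float32(401.19073), np.float32(549.51965)))
  tag edge (np.float32(0.078588136), (np.float32(429.0853), np.float32(156.89468)), 18, (np.float32(408.01456), np.float32(450.4877)))
ret plate far edge (np.float32(-0.21331033), (np.float32(499.2032), np.float32(-111.09073)), 55, (np.float32(427.32156), np.float32(572.7233)))
  tag edge (np.float32(-0.19031718), (np.float32(442.9861), np.float32(-185.91234)), 14, (np.float32(426.29556), np.float32(461.1436)))
nestE [509.7 112.7  12. ] gaugeR [ 529.9 -151.2   20. ]
E [array([450.4, 159. ,  48. ]), array([406.4, 152.9,  48. ]), array([410.6, 103.9,  48. ]), array([460.5, 113. ,  48. ])]
R [array([ 469.4, -191.3,   48. ]), array([ 425.4, -180.8,   48. ]), array([ 432.7, -134.6,   48. ]), array([ 480.2, -145. ,   48. ])]
cheeksE [465.1 108.1  55. ] [406.4 103.2  55. ] cheeksR [ 488.  -132.7   55. ] [ 429.1 -118.1   55. ]
```

```bash
python3 -m pendant '[{"linear":[40,-40,0],"twist":-9},{"linear":[80,-80,0],"twist":-18},{"linear":[118,-120,0],"twist":-27},{"linear":[155,-160,0],"twist":-36},{"linear":[190,-200,0],"twist":-45},{"linear":[225,-240,0],"twist":-54},{"linear":[245,-275,0],"twist":-61},{"linear":[258,-306,-10],"twist":-66},{"linear":[258,-306,-50],"twist":-66},{"linear":[258,-306,-100],"twist":-66},{"linear":[258,-306,-100],"twist":-66},{"linear":[258,-306,-100],"twist":-66}]' 255
python3 - <<'E'
from h import *
print(bot.get_obs())
for n in('top','side'): cv2.imwrite(f'pics/{n}1.png',grab(n)['frame'])
c=cv2.imread('pics/side1.png')[130:290,250:450];cv2.imwrite('pics/side1c.png',cv2.resize(c,None,fx=3.5,fy=3.5,interpolation=cv2.INTER_CUBIC))
E
```

```text
time: 1.6
tool_pos: [428.3, 191.2, 128.1]
tcp_rot: [-3.141, -0.002, 0.09]
contact_force: [0.1, 0.4, 0.5]
grip_width: 0.2
{'time': 1.6, 'joint_positions': array([ 2.56301085e-01,  3.52057917e-01,  1.81592800e+00, -3.80918685e-05,
        9.71944696e-01,  1.66054888e-01]), 'dq': array([ 4.20986313e-03, -2.16975417e-02, -1.54337875e-02, -2.69556317e-05,
       -7.04331596e-03, -8.78814395e-04]), 'tau': array([-9.61167365e-02, -3.78897822e+01, -1.91008759e+01,  6.30756374e-02,
        6.75604516e-02, -1.92690568e-03]), 'tool_pos': array([428.34841661, 191.22460627, 128.0630087 ]), 'tcp_rot': array([-3.14134900e+00, -1.64438128e-03,  9.02674423e-02]), 'contact_force': array([0.14222   , 0.39732904, 0.54064836]), 'moment': array([-0.07367746, -0.01612681, -0.03071493]), 'grip_width': 0.17836241004918896}
```

View pics/side1c.png

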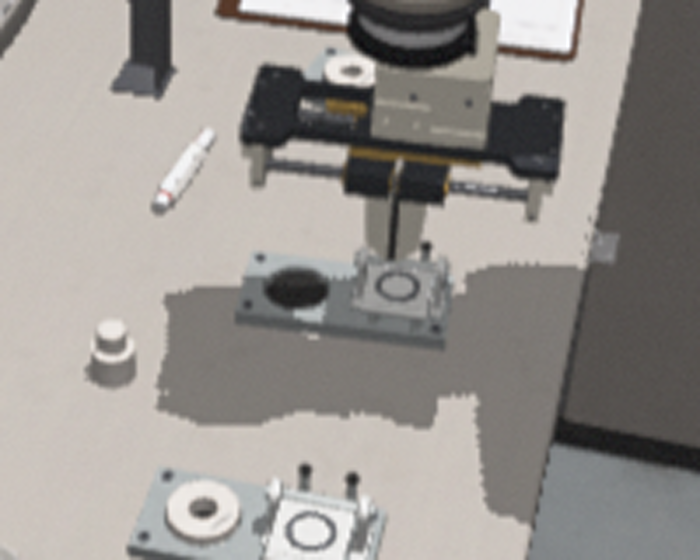

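```bash
python3 -m pendant '[{"linear":[0,0,-50],"twist":0},{"linear":[0,0,-96],"twist":0},{"linear":[1,-8,-96],"twist":0},{"linear":[1.3,-15,-96],"twist":0},{"linear":[1.3,-15,-96],"twist":0}]'
python3 -m pendant '[{"linear":[0.2,-2,0],"twist":0},{"linear":[0.2,-2,0],"twist":0}]'
python3 -m pendant '[{"linear":[0.2,-2,0],"twist":0},{"linear":[0.2,-2,0],"twist":0}]'
python3 -m pendant '[{"linear":[0.2,-2,0],"twist":0},{"linear":[0.2,-2,0],"twist":0}]'
```

```text
time: 2.33
tool_pos: [430.4, 175.6, 32.9]
tcp_rot: [-3.141, -0.004, 0.089]
contact_force: [-0.4, 0.2, 0.6]
grip_width: 0.0
time: 2.58
tool_pos: [429.4, 173.9, 31.5]
tcp_rot: [-3.141, -0.002, 0.09]
contact_force: [0.7, -0.8, 0.4]
grip_width: 0.6
time: 2.82
tool_pos: [429.3, 171.9, 30.8]
tcp_rot: [-3.142, -0.0, 0.09]
contact_force: [-0.0, 0.0, 0.3]
grip_width: 0.7
time: 3.08
tool_pos: [429.4, 171.5, 30.8]
tcp_rot: [-3.139, -0.001, 0.089]
contact_force: [-0.9, 12.6, 0.8]
grip_width: 0.5
```

```bash
python3 -m pendant '[{"linear":[0,0.3,2],"twist":0},{"linear":[0,0.2,5],"twist":0},{"linear":[0,-0.2,8],"twist":0}]'
python3 - <<'E'
from h import *
c=grab('side');i=c['frame'][130:290,250:450];cv2.imwrite('pics/s2.png',cv2.resize(i,None,fx=3.5,fy=3.5,interpolation=cv2.INTER_CUBIC))
print(bot.get_obs()['contact_force'])
E
```

```text
time: 3.45
tool_pos: [429.4, 171.0, 38.9]
tcp_rot: [-3.14, -0.001, 0.09]
contact_force: [-0.3, 8.9, 1.1]
grip_width: 0.4
[-1.65053526  8.44458617  1.68093692]
```

View pics/s2.png

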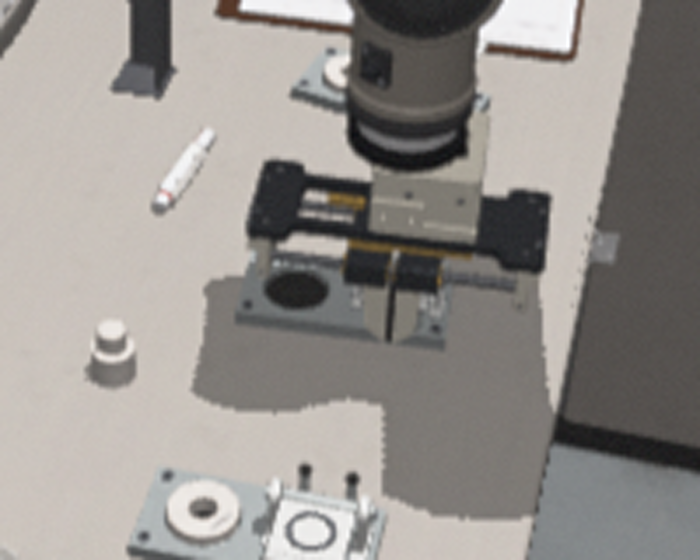

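```bash
python3 -m pendant '[{"linear":[0,-0.3,2],"twist":0},{"linear":[0,-0.8,4],"twist":0},{"linear":[0,-0.8,4],"twist":0}]'
```

```text
time: 3.88
tool_pos: [429.5, 170.3, 43.0]
tcp_rot: [-3.14, -0.001, 0.09]
contact_force: [-1.3, 8.3, 2.0]
grip_width: 0.3
```

```bash
python3 -m pendant '[{"linear":[0.1,-0.7,3],"twist":0},{"linear":[0.2,-1.6,6],"twist":0},{"linear":[0.3,-2.8,9],"twist":0},{"linear":[0.4,-4.2,12],"twist":0},{"linear":[0.6,-5.8,15],"twist":0},{"linear":[0.7,-7.8,18],"twist":0},{"linear":[0.9,-10.2,21],"twist":0},{"linear":[1.1,-13,24],"twist":0},{"linear":[1.3,-15.6,26.5],"twist":0},{"linear":[1.6,-18.6,29],"twist":0}]'
python3 - <<'E'
from h import *
c=grab('side');i=c['frame'][130:290,250:450];cv2.imwrite('pics/s3.png',cv2.resize(i,None,fx=3.5,fy=3.5,interpolation=cv2.INTER_CUBIC))
print(bot.get_obs()['contact_force'])
E
```

```text
time: 5.12
tool_pos: [430.9, 149.9, 71.8]
tcp_rot: [3.141, 0.0, 0.09]
contact_force: [-0.7, 0.2, -0.3]
grip_width: 0.3
[0.26640287 0.25735593 0.09215747]
```

View pics/s3.png

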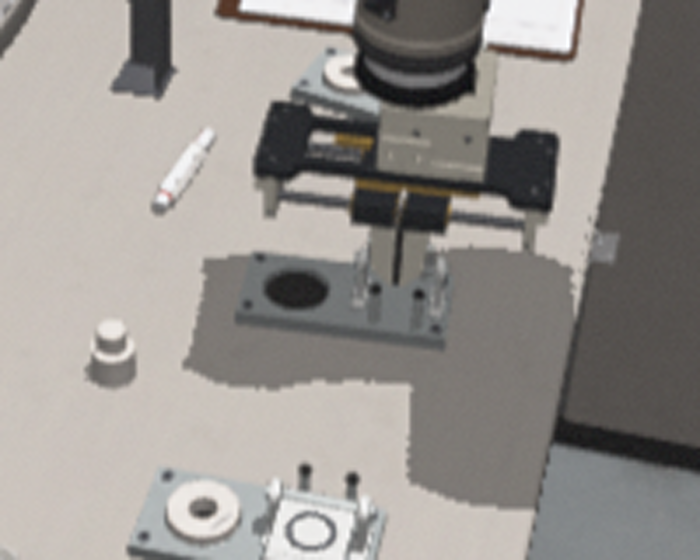

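```bash
python3 -m pendant '[{"linear":[0.3,-4.5,3],"twist":0},{"linear":[0.7,-8.5,5],"twist":0},{"linear":[1.1,-12.5,7],"twist":0},{"linear":[1.5,-16.5,8.5],"twist":0},{"linear":[1.9,-20.5,9.5],"twist":0},{"linear":[2.2,-24.5,10],"twist":0},{"linear":[2.5,-28,10],"twist":0},{"linear":[2.8,-31,10],"twist":0},{"linear":[3.1,-34,10],"twist":0},{"linear":[3.4,-37,10],"twist":0},{"linear":[3.4,-40,12],"twist":0},{"linear":[3.4,-40,30],"twist":0},{"linear":[3.4,-40,60],"twist":0},{"linear":[3.4,-40,60],"twist":0}]'
python3 - <<'E'
from h import *
c=grab('side');i=c['frame'][130:290,250:450];cv2.imwrite('pics/s4.png',cv2.resize(i,None,fx=3.5,fy=3.5,interpolation=cv2.INTER_CUBIC))
print(bot.get_obs()['contact_force'])
E
```

```text
time: 6.92
tool_pos: [435.8, 110.3, 133.6]
tcp_rot: [3.142, -0.005, 0.09]
contact_force: [-0.1, 0.3, -0.0]
grip_width: 0.4
[ 0.70061627  0.07174488 -0.85486573]
```

View pics/s4.png

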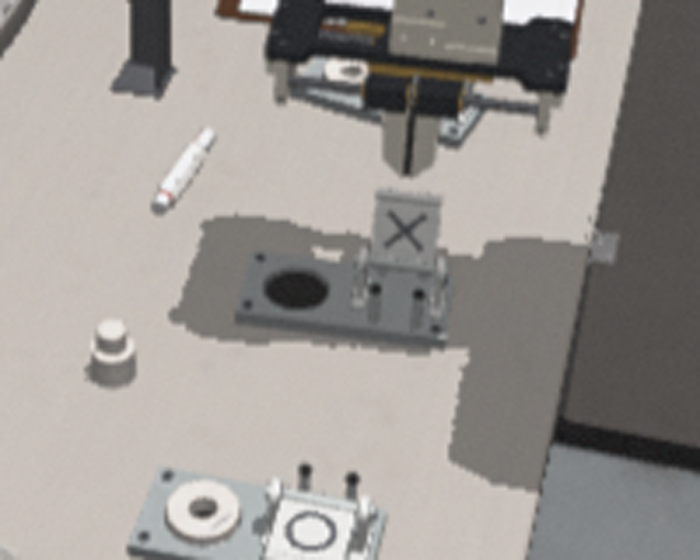

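```bash
python3 - <<'E'
from h import *
c=grab('side');W=pts(c)
for v in range(130+190//4+4,130+265//3+1,3): print(v,W[v,int(250+400/3.5)].round())
E
```

```text
181 [468. -46.  -4.]
184 [465. -34.  -4.]
187 [444.  92.  88.]
190 [443.  94.  80.]
193 [442.  96.  72.]
196 [441. 102.  68.]
199 [440. 100.  57.]
202 [439. 106.  53.]
205 [438. 110.  46.]
208 [442.  78.   8.]
211 [439.  92.  11.]
214 [437. 100.   8.]
217 [434. 116.  13.]
```

```bash
python3 -m pendant '[{"linear":[0,0,50],"twist":0},{"linear":[0,-50,60],"twist":-3},{"linear":[1,-105,60],"twist":-6},{"linear":[2,-160,60],"twist":-9},{"linear":[3,-215,60],"twist":-12},{"linear":[4,-270,60],"twist":-15},{"linear":[4,-329,60],"twist":-17},{"linear":[4,-329,0],"twist":-17},{"linear":[4,-329,0],"twist":-17}]'
python3 - <<'E'
from h import *
c=grab('side');i=c['frame'][130:290,250:450];cv2.imwrite('pics/s5.png',cv2.resize(i,None,fx=3.5,fy=3.5,interpolation=cv2.INTER_CUBIC))
W=pts(c)
for v in range(180,216,4): print(v,W[v,364].round())
E
```

```text
time: 8.15
tool_pos: [435.1, -217.1, 127.6]
tcp_rot: [-3.137, 0.01, -0.208]
contact_force: [0.2, 0.8, 0.8]
grip_width: 0.5
180 [468. -49.  -2.]
184 [464. -28.   1.]
188 [461. -17.  -4.]
192 [448.  63.  48.]
196 [445.  76.  46.]
200 [442.  90.  46.]
204 [438. 109.  49.]
208 [441.  82.  12.]
212 [438.  96.  11.]
```

View pics/s5.png

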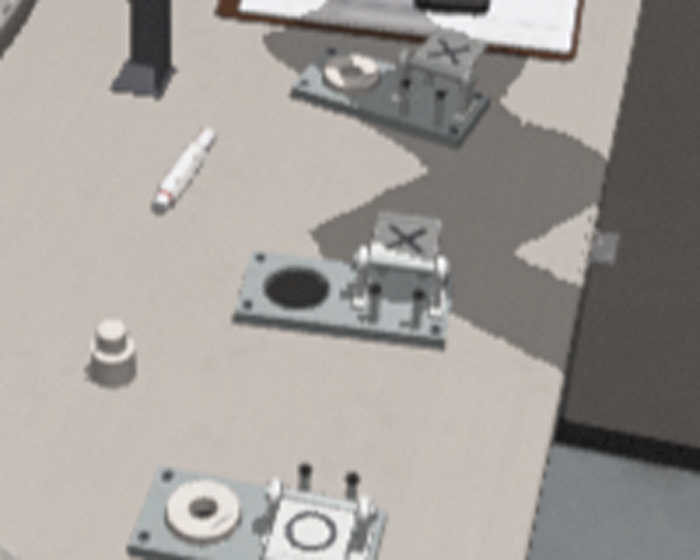

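```bash
python3 -m pendant '[{"linear":[0,0,-50],"twist":0},{"linear":[0,0,-100],"twist":0},{"linear":[1.2,6,-100],"twist":0},{"linear":[2.6,13,-100],"twist":0},{"linear":[2.6,13,-100],"twist":0}]'
python3 -m pendant '[{"linear":[0.4,2,0],"twist":0},{"linear":[0.4,2,0],"twist":0}]'
python3 -m pendant '[{"linear":[0.3,1.5,0],"twist":0},{"linear":[0.3,1.5,0],"twist":0}]'
```

```text
time: 8.82
tool_pos: [442.6, -205.7, 34.2]
tcp_rot: [3.14, -0.004, -0.205]
contact_force: [0.3, -0.5, -0.8]
grip_width: 0.5
time: 9.07
tool_pos: [441.8, -203.8, 32.5]
tcp_rot: [3.141, -0.001, -0.207]
contact_force: [-0.2, 0.1, 0.9]
grip_width: 0.5
time: 9.32
tool_pos: [441.7, -202.2, 31.7]
tcp_rot: [-3.142, 0.0, -0.207]
contact_force: [0.0, 0.7, -0.5]
grip_width: 0.2
```

```bash
python3 -m pendant '[{"linear":[0.3,1.5,0],"twist":0},{"linear":[0.3,1.5,0],"twist":0}]'
python3 -m pendant '[{"linear":[0.2,1,0],"twist":0},{"linear":[0.2,1,0],"twist":0}]'
```

```text
time: 9.57
tool_pos: [442.0, -200.6, 31.6]
tcp_rot: [-3.142, 0.0, -0.207]
contact_force: [-0.3, 0.5, 0.2]
grip_width: 0.6
time: 9.82
tool_pos: [442.2, -199.6, 31.7]
tcp_rot: [-3.142, 0.0, -0.207]
contact_force: [0.2, 0.7, -0.6]
grip_width: 0.6
```

```bash
python3 -m pendant '[{"linear":[0.2,1,0],"twist":0},{"linear":[0.2,1,0],"twist":0}]'
python3 -m pendant '[{"linear":[0.2,1,0],"twist":0},{"linear":[0.2,1,0],"twist":0}]'
```

```text
time: 10.07
tool_pos: [442.4, -198.6, 31.7]
tcp_rot: [-3.142, -0.0, -0.207]
contact_force: [0.8, -0.0, -0.1]
grip_width: 0.5
time: 10.32
tool_pos: [442.6, -197.6, 31.8]
tcp_rot: [3.142, -0.0, -0.207]
contact_force: [0.2, -0.4, -0.4]
grip_width: 0.3
```

```bash
python3 -m pendant '[{"linear":[0.2,1,0],"twist":0},{"linear":[0.2,1,0],"twist":0}]'
python3 -m pendant '[{"linear":[0.2,1,0],"twist":0},{"linear":[0.2,1,0],"twist":0}]'
```

```text
time: 10.58
tool_pos: [442.8, -196.9, 31.8]
tcp_rot: [3.141, -0.0, -0.207]
contact_force: [0.7, -1.2, 0.7]
grip_width: 0.8
time: 10.82
tool_pos: [443.0, -196.7, 31.9]
tcp_rot: [3.14, -0.001, -0.206]
contact_force: [-2.3, -6.1, 0.3]
grip_width: 0.5
```

```bash
python3 -m pendant '[{"linear":[0.1,0.3,1.5],"twist":0},{"linear":[0.1,0.4,4],"twist":0},{"linear":[0.1,0.6,7],"twist":0},{"linear":[0.2,0.9,10],"twist":0},{"linear":[0.3,1.4,12],"twist":0},{"linear":[0.3,1.4,12],"twist":0}]'
```

```text
time: 11.58
tool_pos: [443.3, -195.4, 44.2]
tcp_rot: [3.14, -0.001, -0.206]
contact_force: [-2.1, -5.9, 1.6]
grip_width: 0.5
```

```bash
python3 -m pendant '[{"linear":[0.1,0.7,3],"twist":0},{"linear":[0.3,1.6,6],"twist":0},{"linear":[0.6,2.8,9],"twist":0},{"linear":[0.8,4.1,12],"twist":0},{"linear":[1.1,5.7,15],"twist":0},{"linear":[1.5,7.7,18],"twist":0},{"linear":[2,10.1,21],"twist":0},{"linear":[2.6,12.8,24],"twist":0},{"linear":[3.1,15.4,26.5],"twist":0},{"linear":[3.7,18.4,29],"twist":0}]'
python3 - <<'E'
from h import *
c=grab('side');i=c['frame'][100:230,300:460];cv2.imwrite('pics/s6.png',cv2.resize(i,None,fx=4,fy=4,interpolation=cv2.INTER_CUBIC))
E
```

```text
time: 12.82
tool_pos: [447.0, -175.5, 72.8]
tcp_rot: [-3.141, 0.0, -0.207]
contact_force: [0.4, 0.3, -0.3]
grip_width: 0.7
```

View pics/s6.png

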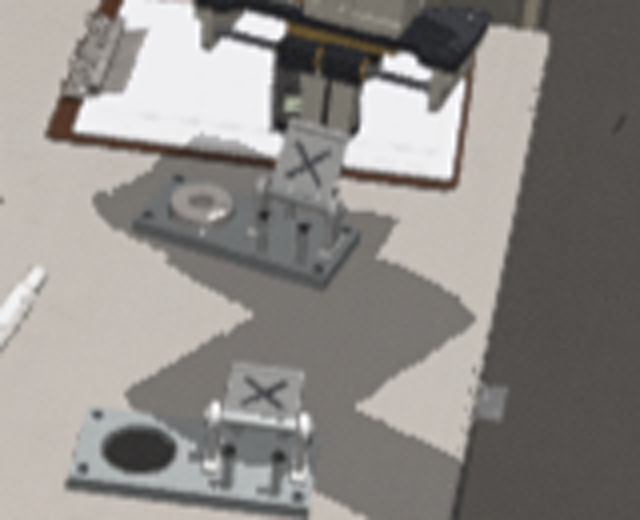

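Both tags are visible here: the empty stand's is flat with its cross up (265,390), and the returned stand's is half raised with the fingers behind it (310,165). I'll carry on past upright, going a little further than last time.

```bash
python3 -m pendant '[{"linear":[0.9,4.5,3],"twist":0},{"linear":[1.7,8.5,5],"twist":0},{"linear":[2.5,12.5,7],"twist":0},{"linear":[3.3,16.5,8.5],"twist":0},{"linear":[4.1,20.5,9.5],"twist":0},{"linear":[4.9,24.5,10],"twist":0},{"linear":[5.6,28,10],"twist":0},{"linear":[6.2,31,10],"twist":0},{"linear":[6.8,34,10],"twist":0},{"linear":[7.4,37,10],"twist":0},{"linear":[8.2,41,11],"twist":0},{"linear":[8.2,41,12],"twist":0},{"linear":[8.2,41,40],"twist":0},{"linear":[8.2,41,90],"twist":0},{"linear":[8.2,41,120],"twist":0},{"linear":[8.2,41,120],"twist":0},{"linear":[8.2,41,120],"twist":0},{"linear":[8.2,41,120],"twist":0},{"linear":[8.2,41,120],"twist":0},{"linear":[8.2,41,120],"twist":0}]'
python3 - <<'E'
from h import *
c=grab('side');i=c['frame'][100:300,270:450];cv2.imwrite('pics/s7.png',cv2.resize(i,None,fx=3,fy=3,interpolation=cv2.INTER_CUBIC))
E
```

```text
time: 15.38
tool_pos: [455.1, -134.8, 192.3]
tcp_rot: [-3.141, 0.001, -0.207]
contact_force: [-0.6, 0.0, 0.5]
grip_width: 0.3
```

View pics/s7.png

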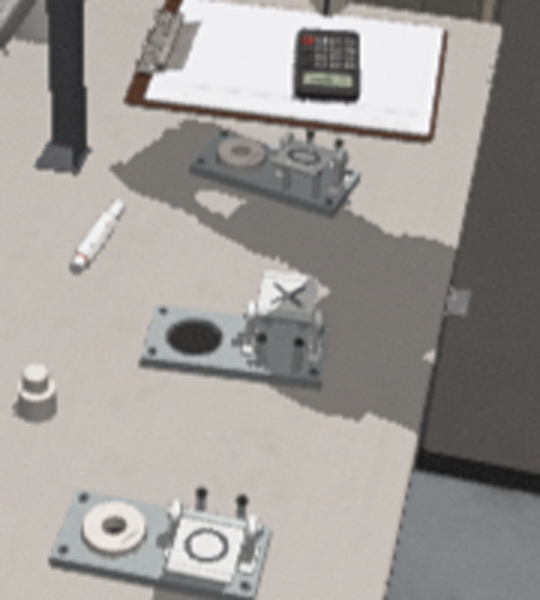

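The returned stand's tag now shows its ring (305,155), and the other two tags are as wanted. I'll check depth, then hand in.

```bash
python3 -m pendant '[{"linear":[0,0,0],"twist":0},{"linear":[0,0,0],"twist":0},{"linear":[0,0,0],"twist":0},{"linear":[0,0,0],"twist":0}]'
python3 - <<'E'
from h import *
c=grab('side');W=pts(c)
for n,(u,v) in dict(ret=(305,157),empty=(290,293),right=(205,545)).items():
    U,V=270+u//3,100+v//3
    print(n,[W[V+d,U].round() for d in(-5,-2,0,3,6)])
bot.close_job()
E
```

```text
time: 15.92
tool_pos: [455.2, -134.9, 192.8]
tcp_rot: [3.142, -0.0, -0.207]
contact_force: [-0.4, 0.4, 0.2]
grip_width: 0.5
ret [array([ 481., -211.,   -2.]), array([ 468., -126.,   47.]), array([ 466., -118.,   46.]), array([ 464., -106.,   44.]), array([461., -91.,  44.])]
empty [array([443.,  60.,  47.]), array([442.,  65.,  42.]), array([439.,  79.,  46.]), array([437.,  90.,  46.]), array([435.,  96.,  42.])]
right [array([442., 351.,  48.]), array([441., 357.,  46.]), array([440., 361.,  44.]), array([438., 368.,  43.]), array([436., 377.,  45.])]
the job is handed in; nothing more can be done
```

Both wrong tags are turned over and the job is handed in, at about 16 s on the robot's clock.

- **How:** with the fingers shut, I pressed lightly on each tag's rolled edge from the outside. I then swept it up and over until it fell by its own weight, with no pinching. The highest force I read was about 13 N.
- **Tags at the end:** the last picture and depth reading show all three lying level, at about 46 mm. The empty stand shows its cross, the returned stand shows its ring, and the correct stand was not touched and still shows its ring.
- **Other things:** both ring gauges, the setting master and the plug gauge looked unmoved in the side pictures. I did not re-measure their positions.
- **Gripper:** at hand-in it was clear of everything, about 190 mm above the bench.
- **One mismatch:** contact on the returned tag came about 4 mm further in than I had measured. I found it by stepping in slowly.

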